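# Lock out the bench rocker and hold its new lever over the drive

### The job

Make the laboratory rocker safe and bring up its lever for fitting: turn the speed knob until its pointed end is at the long off mark, then push the forked lock fully home over the knob. Then pick the cast lever up off the bench by its balance point (near the heavy boss, not mid-length), keeping it level, and hold it still and level about 3 cm above the rocker's posts, touching neither: the boss bore centred over the thick spindle and the small end over the thin pin. Finish while still holding it there, with the knob still at off and locked, and leave the bottle, the red tip box and the jar undisturbed.

Things in the scene. Friction and masses are not known exactly. Their poses are not given: they have to be found in the camera images.
- rocker: White bench rocker, fixed to the bench, a box 240 (its x) x 340 (its y) x 70 mm high; origin at the centre of its underside, x axis away from the robot at yaw 0, y along its width, z up. The control strip (knob and lock) runs along y at x = -70 mm on its flat top; the steel drive deck with spindle and pin lies at the back. A black display and three small round buttons on its front face do nothing.
- spindle_top (a point): Centre of the top of the thick drive spindle (20 mm diameter, on a 48 mm flange), 105 mm above the bench, at (60, 60) mm in the rocker's x, y.
- pin_top (a point): Centre of the top of the thin pin (8 mm diameter, on a 24 mm flange), 105 mm above the bench, at (60, -130) mm in the rocker's x, y: 190 mm from the spindle.
- knob (a joint): Angle of the speed knob about the vertical, rad: 0 = pointed end at the long black off mark (pointing along the rocker's +y, away from the lock); grows anticlockwise seen from above; turns from -2.6 to 0.5 and stays where left (friction 0.03 N m). It starts between -1.2 and -0.5, so it is turned anticlockwise to reach off.
- knob_grip (a point): Point on the knob's axis, 103 mm above the bench, 3 mm below the top of its grip, at (-70, 90) mm in the rocker's x, y. The knob is grey: a disc 42 mm across whose top is 80 mm above the bench, and on it an upright bar grip 44 mm long, 10 mm wide, from 80 to 106 mm above the bench, pointed at one end and with a white line there. The bar lies along the rocker's y when the knob reads 0, turned by the joint's angle otherwise.
- lock (a joint): Travel of the sliding lock, m: 0 = drawn back, clear of the knob; 0.072 = fully home (stop), prongs either side of the knob's bar. Slides along the rocker's +y with 1.5 N friction, stays where left.
- lock_tab (a point): Point inside the lock's grip tab, on its middle, 112 mm above the bench. The tab is an upright aluminium rib 12 mm thick (rocker's x), 30 mm long (rocker's y), from 92 to 122 mm above the bench, standing on a flat 34 x 40 mm plate whose top is 92 mm above the bench. Two prongs 9 mm wide with a 16 mm gap reach 72 mm ahead (+y) of the tab's middle. At joint value 0 the tab is at (-70, -32) mm in the rocker's x, y, 122 mm from the knob's axis; fully home, 50 mm.
- cast_lever: Loose cast lever, dark metal, about 0.5 kg (0.4 to 0.6), lying flat on the bench on its boss and small end. Origin on the axis of the boss at its underside; its x axis points along the arm to the small end, z up. Boss: upright ring 52 mm across, 46 mm high with a 23 mm bore. Arm: straight bar 14 mm wide, from 16 to 38 mm above the underside, from the boss to the small end. Small end: upright cylinder 22 mm across, 40 mm high, its axis 190 mm from the boss axis.
- balance (a point): The lever's balance point, in the middle of the arm bar, 52 mm from the boss axis towards the small end, 27 mm above the underside.
- boss_foot (a point): Centre of the underside of the boss (the lever's origin).
- tip_foot (a point): Centre of the underside of the lever's small end, 190 mm from the boss axis.
- bottle: Bystander: clear capped bottle, 68 mm across, 150 mm high; origin at the centre of its underside.
- tip_box: Bystander: closed red pipette-tip box 85 x 120 x 50 mm high; origin at the centre of its underside.
- jar: Bystander: small amber jar with white cap, 48 mm across, 60 mm high; origin at the centre of its underside.

How it is judged:
By the outcome, as a careful person would: the job done as asked, in the order asked, and still so for the second after the job is handed in, while the arm keeps its last pose, push and grip.
It also fails if it takes over 72 s, if anything falls off the work surface, if the arm or the gripper's body presses on something with over 40 N, if the wrist force passes 120 N, or if a joint passes its speed limit or range.

### The arm

A 6-joint arm with a two-finger parallel gripper is mounted at the origin on the work surface. World frame = base frame: x ahead of the robot, y to its left, z up, the work surface at z = 0. Lengths are in m, angles in rad, forces in N, time in s.
With the tool pointing down it reaches from about 0.375 to 0.9 m from the base axis. Payload 3.1 kg.
Tool frame: the origin (TCP) lies midway between the tips of the shut fingers; the grasp point (between the pads) lies 19 mm behind it; z points along the fingers, y is the line along which they close (so a half turn about z gives the same grasp; the last joint's range is limited). The gripper opens to 87 mm and grips with 3 to 60 N. Pads are 19 mm wide; open, the fingers measure 117 mm over their backs; the gripper's body (75 mm by 190 mm) begins 51 mm behind the grasp point.
Start: joints at [1.099, 0.527, 1.433, -0, 1.181, -0.178], TCP at [0.18, 0.598, 0.223] pointing down, gripper open.
Joint ranges: [-3.08, 3.08], [-0.75, 2.2], [0.22, 2.44], [-1.43, 4.57], [0, 2.65], [-2.85, 2.85]. Speed limits (rad/s): [2.79, 2.79, 3.14, 3.14, 3.14, 3.14].

### API

Orientations are given as a unit quaternion [x, y, z, w].
In Python, from rig import status, imaging, order gives the robot as it stands.
- The arm moves only by the tool arm_command, never from a script. Its argument "deltas" is one flat list of numbers, 5 for each row, row after row: the opening, from -1 (shut) to 1 (fully open), so that 0 is half open, then the shift along the tool's x, y, z in m, then the turn about the tool's z in rad. In form: [gripper, tx, ty, tz, roll, gripper, tx, ty, tz, roll, ...]. A call has 1 to 12 rows; each row shifts and turns the commanded pose from where the row before left it, along the tool's axes as they then stand; what a row does not reach is not made up. A row lasts 1/8 s, in which the tool goes at most 62.5 mm and 10.7 degrees, less where a joint would pass 70% of its speed; a pose out of reach is approached as far as the arm can. A call with a gripper value outside its range is refused whole. The fingers move at their own pace and stop on an object; "newtons" is the grip in N (left out, the last holds). Time passes only in rows, so rows that do not move let the fingers close. It gives the time, the measured TCP pose, the force, the opening and the grip force at its end, in the units of the state.
- status.get_obs(): the state, without advancing time (a new reading comes with each control period).
- imaging.camera(name): name is "side" or "top"; returns (picture, depth): 384x512x3 uint8, red, green, blue; 384x512 float32, m along the optical axis (not along the pixel's ray), 0 where there is no reading.
- imaging.camera_params(name): a dict with "intrinsics" (3x3 intrinsics, pixels), "k1" (the pictures are not rectified: a ray, as slopes to the right and down, at radius r is drawn at 1 + k1 r^2 times it, then the intrinsics apply), "camera_from_world" (4x4, takes a point from world to camera coordinates). Camera axes: x right, y up, looking along -z (the intrinsics and any distortion apply to the point x, -y, -z); pixel columns grow to the right and rows downward; lengths in m; the calibration is good to about 2 mm. A picture is of the moment at which its call begins. camera_params takes no time and is no camera call.
- order.hand_in(): hands the job in; it is judged then, once.
The state is a dict: "time": time; "q": joint angles; "joint_velocities": joint speeds; "joint_torque": joint torques, N m; "position": TCP position; "tool_rot": TCP orientation; "ft_force": force on the tool from outside, world axes, zero at the start; "moment": the same for the moment, N m; "grip_width": finger opening in m; "grip_force": force on a finger pad.
Only numpy, scipy, OpenCV 4.12 (cv2) and the standard library are available. Lean on these libraries where they do the work, as an engineer would, in place of code of your own. Each camera call takes 0.05 s, during which the arm holds its last target. There are 200 camera calls.

## Working session

There is one attempt and no reset: what is moved stays moved. The work goes in short steps, Python scripts to look and compute and a tool call to move; the robot and the scene stay as the last step left them, time stands still between calls to the robot, and variables do not carry over. Pictures are saved under pics/ and viewed, at most 12 in all, crops included, and the job is handed in when it is done.

Besides the shell and the picture viewer there is one more tool, called after ">>>" in YAML: its name, and indented under it one key for each argument. arm_command: Moves the arm, as the interface text tells. Its arguments: {"type":"object","properties":{"deltas":{"type":"array"},"newtons":{"type":"number"}},"required":["deltas"]}

```bash
mkdir -p pics
cat > h.py <<'E'
import numpy as np, cv2
from rig import status, imaging, order
from scipy.spatial.transform import Rotation as R
def snap(n,f):
    p,d=imaging.camera(n); cv2.imwrite(f'pics/{f}.png',p[:,:,::-1]); np.save(f'pics/{f}.npy',d); return p,d
def ray(n,u,v):
    c=imaging.camera_params(n);K=np.array(c['intrinsics']);k=c['k1']
    x=np.linalg.solve(K,[u,v,1])[:2];rd=np.hypot(*x);r=rd
    for _ in range(50): r=rd/(1+k*r*r)
    s=x*(r/rd if rd else 1)
    T=np.linalg.inv(np.array(c['camera_from_world']))
    return T[:3,3],T[:3,:3]@np.array([s[0],-s[1],-1])
def atz(n,u,v,z):
    o,d=ray(n,u,v); return o+d*(z-o[2])/d[2]
def dep(n,u,v,D):
    o,d=ray(n,u,v); return o+d*D[v,u]
def proj(n,P):
    c=imaging.camera_params(n);K=np.array(c['intrinsics']);k=c['k1']
    p=(np.array(c['camera_from_world'])@np.append(P,1))[:3];s=np.array([p[0],-p[1]])/-p[2]
    s=s*(1+k*s@s);return (K@np.append(s,1))[:2]
def st():
    o=status.get_obs()
    for k in('time','q','position','tool_rot','ft_force','grip_width','grip_force'):print(k,np.round(o[k],4))
    print(np.round(R.from_quat(o['tool_rot']).as_matrix(),3).tolist())
E
python3 - <<'E'
from h import *
st()
a,_=snap('top','t0');b,_=snap('side','s0')
for n in('top','side'):
    c=imaging.camera_params(n);print(np.round(c['intrinsics'],1).tolist(),c['k1'],np.round(c['camera_from_world'],3).tolist())
cv2.imwrite('pics/t0b.png',cv2.resize(a[:,:,::-1],(800,600),interpolation=cv2.INTER_CUBIC))
cv2.imwrite('pics/s0b.png',cv2.resize(b[:,:,::-1],(800,600),interpolation=cv2.INTER_CUBIC))
E
```

```text
time 0.0
q [ 1.0995  0.5285  1.4339  0.      1.1814 -0.1786]
position [0.18   0.5977 0.2216]
tool_rot [ 1.458e-01  9.893e-01 -1.000e-03 -3.000e-04]
ft_force [0.255  0.0587 0.4068]
grip_width 0.0869
grip_force 0.0
[[-0.957, 0.289, -0.001], [0.289, 0.957, -0.002], [0.0, -0.002, -1.0]]
[[488.8, 0.0, 250.9], [0.0, 488.8, 187.7], [0.0, 0.0, 1.0]] -0.07867522236761373 [[0.023, -1.0, 0.006, -0.11], [0.983, 0.024, 0.182, -0.581], [-0.182, 0.002, 0.983, -1.151], [0.0, 0.0, 0.0, 1.0]]
[[377.6, 0.0, 256.6], [0.0, 377.6, 193.3], [0.0, 0.0, 1.0]] 0.023019989225812037 [[0.848, -0.53, 0.021, -0.539], [0.272, 0.468, 0.841, -0.209], [-0.455, -0.707, 0.541, -0.755], [0.0, 0.0, 0.0, 1.0]]
```

View pics/t0b.png

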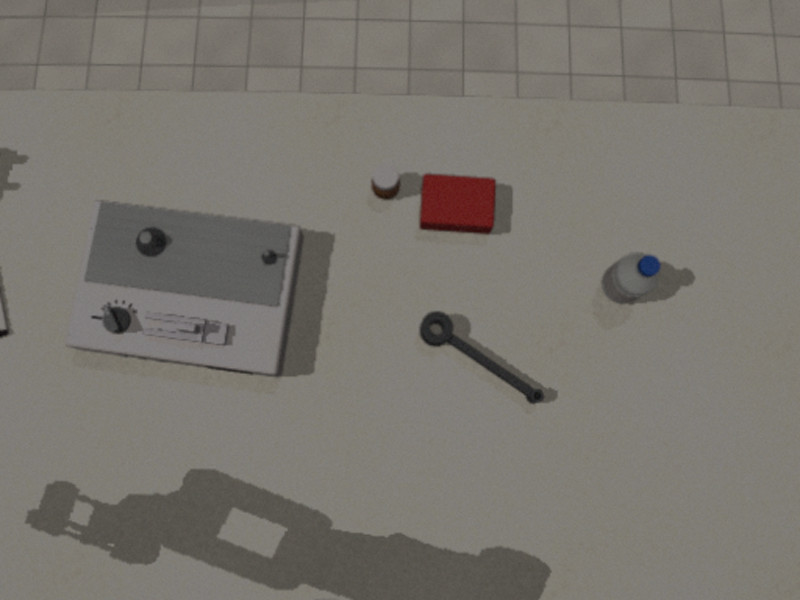

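View pics/s0b.png

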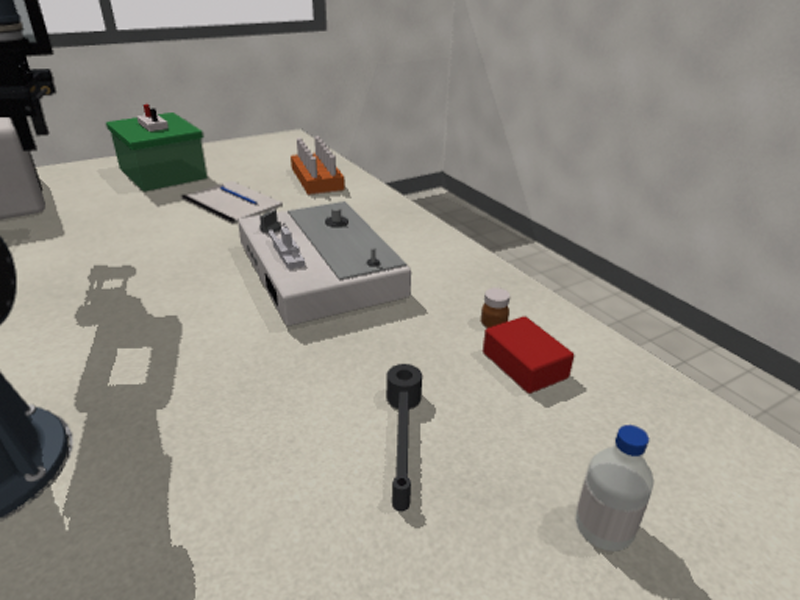

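The top view (800x600) shows the rocker at the left, with the knob at (118,318), lock tab (213,330), spindle (150,240) and pin (269,257). The lever boss is at (437,329) and its small end at (536,396). Next I'll enlarge the key parts.

Run:
```python
from h import *
a=cv2.imread('pics/t0.png')
c1=cv2.resize(a[125:245,40:200],(800,600),interpolation=cv2.INTER_CUBIC)
c2=cv2.resize(a[190:265,260:360],(800,600),interpolation=cv2.INTER_CUBIC)
cv2.imwrite('pics/c1.png',cv2.convertScaleAbs(c1,alpha=1.4));cv2.imwrite('pics/c2.png',cv2.convertScaleAbs(c2,alpha=1.6))
```

```text
(no output)
```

View pics/c1.png

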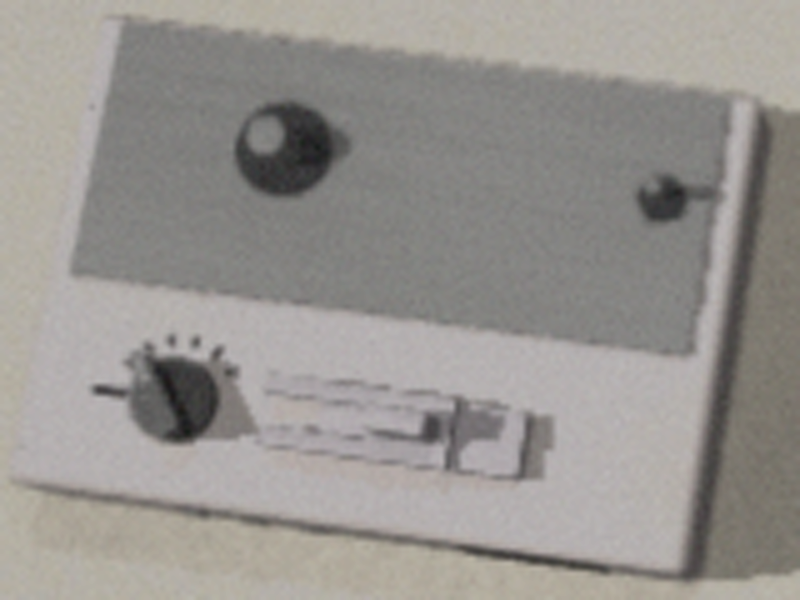

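View pics/c2.png

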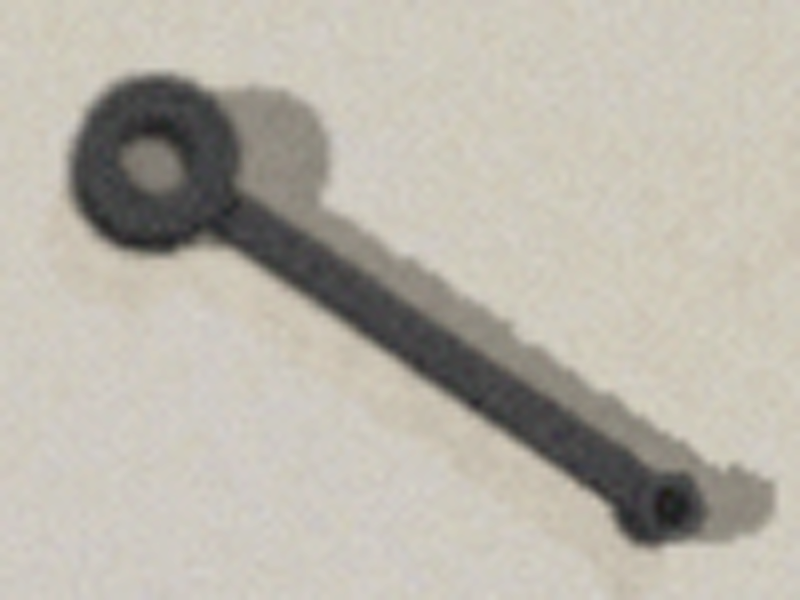

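c1 shows the spindle top at (268,133), the pin top at about (656,187), the knob disc centre at about (173,400) and its bar running along a steep diagonal. The box corners are at (15,480), (685,572), (755,98) and (112,17). In c2, the lever boss top is at (157,160) and the small end at (670,504).

Run:
```python
from h import *
from scipy.optimize import least_squares
C=lambda x,y:(40+(x+.5)/5-.5,125+(y+.5)/5-.5)
obs=[((268,133),(60,60,105)),((656,187),(60,-130,105)),((173,400),(-70,90,80)),((15,480),(-120,170,68)),((685,572),(-120,-170,68)),((755,98),(120,-170,68)),((112,17),(120,170,68))]
def W(p,l):
    l=np.array(l)/1000;c,s=np.cos(p[2]),np.sin(p[2]);return np.array([p[0]+c*l[0]-s*l[1],p[1]+s*l[0]+c*l[1],l[2]])
f=lambda p:np.concatenate([(proj('top',W(p,l))-C(*o))*(3 if i<2 else 1) for i,(o,l) in enumerate(obs)])
r=least_squares(f,[.6,.3,0],loss='soft_l1');p=r.x;print('rocker',p.round(4),f(p).reshape(-1,2).round(1).tolist())
for n,l in dict(spin=(60,60,105),pin=(60,-130,105),knob=(-70,90,103),tab=(-70,-32,112)).items():print(n,W(p,l).round(4))
D=lambda x,y:(260+(x+.5)/8-.5,190+(y+.5)/8-.5)
b=atz('top',*D(157,160),.046);t=atz('top',*D(670,504),.040);d=t-b;d[2]=0
print('boss',b,'tip',t,'len',np.linalg.norm(d),'yaw',np.arctan2(d[1],d[0]));print('bal',b+d/np.linalg.norm(d)*.052)
# overlay
a=cv2.resize(cv2.imread('pics/t0.png')[125:245,40:200],(800,600),interpolation=cv2.INTER_CUBIC)
def q(P):u=proj('top',P);return tuple(np.round([(u[0]+.5-40)*5-.5,(u[1]+.5-125)*5-.5]).astype(int).tolist())
def line(pts,col):
    for i in range(len(pts)):cv2.line(a,q(W(p,pts[i-1])),q(W(p,pts[i])),col,1)
line([(-120,-170,70),(120,-170,70),(120,170,70),(-120,170,70)],(0,255,0))
line([(-76,-47,122),(-64,-47,122),(-64,-17,122),(-76,-17,122)],(0,0,255))
for th,col in((-.6,(255,0,0)),(-.9,(0,255,255)),(-1.2,(255,0,255))):
    line([(-70-np.sin(th)*22,90+np.cos(th)*22,106),(-70+np.sin(th)*22,90-np.cos(th)*22,106)],col)
cv2.imwrite('pics/o1.png',a)
st=imaging.camera_params('top')
# depth points of knob top & lock tab
dd=np.load('pics/t0.npy')
for nm,(x0,x1,y0,y1),lo,hi in(('knob',(58,90,188,220),.094,.115),('tab',(115,150,198,224),.112,.13),('spin',(85,100,142,165),.095,.115),('pinT',(160,182,155,172),.09,.115)):
    P=np.array([dep('top',u,v,dd) for u in range(x0,x1) for v in range(y0,y1) if dd[v,u]>0]);P=P[(P[:,2]>lo)&(P[:,2]<hi)]
    if len(P)>2:
        m=(P.min(0)+P.max(0))/2;e,V=np.linalg.eigh(np.cov(P[:,:2].T));print(nm,len(P),P.mean(0).round(4),m.round(4),'dir',V[:,1].round(3),np.sqrt(e))
```

```text
rocker [ 0.5871  0.2318 -0.1135] [[0.3, 0.7], [-0.2, -0.5], [-0.1, -0.4], [-2.4, -0.1], [0.6, 1.3], [2.4, -0.1], [-1.7, -1.3]]
spin [0.6535 0.2847 0.105 ]
pin [0.6319 0.0959 0.105 ]
knob [0.5277 0.3292 0.103 ]
tab [0.5139 0.208  0.112 ]
boss [ 0.5317289  -0.16757469  0.046     ] tip [ 0.43001796 -0.32637479  0.04      ] len 0.18858045889980443 yaw -2.140461839499848
bal [ 0.50368268 -0.21136292  0.046     ]
knob 95 [0.5249 0.3283 0.1033] [0.5262 0.3291 0.102 ] dir [-0.892 -0.453] [0.00329444 0.01235346]
tab 58 [0.514  0.2063 0.1202] [0.5142 0.2069 0.1188] dir [0.14 0.99] [0.00367722 0.00727858]
spin 58 [0.6518 0.2851 0.1033] [0.6515 0.2864 0.1022] dir [0.117 0.993] [0.00481098 0.00569468]Traceback (most recent call last):
  File "<stdin>", line 27, in <module>
  File "h.py", line 16, in dep
    o,d=ray(n,u,v); return o+d*D[v,u]
        ~~~^^^^^^^
  File "h.py", line 7, in ray
    c=imaging.camera_params(n);K=np.array(c['intrinsics']);k=c['k1']
ValueError: time passes only in moves, steps and waits
```

View pics/o1.png

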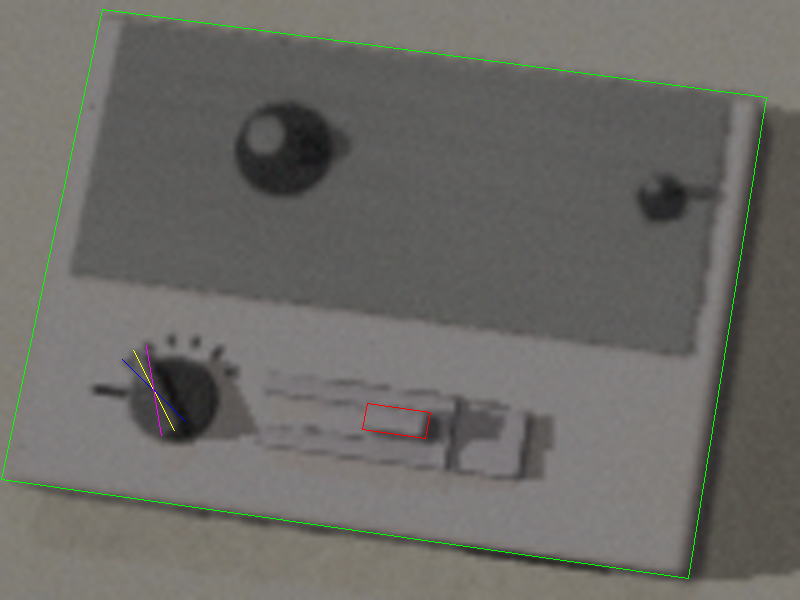

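The fit is consistent. Rocker yaw is −0.1135, and the knob is at (0.5265, 0.329) with its angle near −0.99. Moving above the knob now, then rolling so the fingers close across the bar.

>>> arm_command:
  deltas: [-0.2,-0.051,-0.0196,0,0,-0.2,-0.051,-0.0196,0,0,-0.2,-0.051,-0.0196,0,0,-0.2,-0.051,-0.0196,0,0,-0.2,-0.051,-0.0196,0,0,-0.2,-0.051,-0.0196,0,0,-0.2,-0.051,-0.0196,0,0,-0.2,-0.051,-0.0196,0,0,-0.2,0,0,0,0.18,-0.2,0,0,0,0.18,-0.2,0,0,0,0.18,-0.2,0,0,0,0.18]
  newtons: 30

```text
time: 1.6
position: [0.5254, 0.3302, 0.2219]
tool_rot: [0.488, 0.873, -0.001, -0.0]
ft_force: [0.3, 1.1, 0.2]
grip_width: 0.0346
grip_force: 0.0
```

>>> arm_command:
  deltas: [-0.2,0,0,0,0.18,-0.2,0,0,0,0.18,-0.2,0,0,0,0.18,-0.2,0,0,0,0.18,-0.2,0,0,0,0.18,-0.2,0,0,0,0.18,-0.2,0,0,0,0.18,-0.2,0,0,0,0.18,-0.2,0,0,0,0.18,-0.2,0,0,0.03,0.04,-0.2,0,0,0.03,0,-0.2,0,0,0,0]

```text
time: 3.1
position: [0.5235, 0.3295, 0.1598]
tool_rot: [0.973, 0.232, -0.004, 0.001]
ft_force: [-0.9, 0.4, 0.3]
grip_width: 0.0348
grip_force: 0.0
```

```bash
python3 - <<'E'
s=open('h.py').read()
s=s.replace("def snap","_c={}\ndef CP(n):\n    if n not in _c:_c[n]=imaging.camera_params(n)\n    return _c[n]\ndef snap").replace("c=imaging.camera_params(n);","c=CP(n);")
s+='''
def toT(x,y,z,ya=None):
    "tool-axes delta to world TCP x,y,z and tool-y angle"
    o=status.get_obs();M=R.from_quat(o['tool_rot']).as_matrix();e=M.T@(np.array([x,y,z])-o['position'])
    a=np.arctan2(M[1,1],M[0,1]);print('t',o['time'],'pos',np.round(o['position'],4),'yang',round(a,4),'q6',round(o['q'][5],2),'delta',e.round(4),'roll',None if ya is None else round(a-ya,4),'tilt',M[:,2].round(3),'F',np.round(o['ft_force'],1),'w',round(o['grip_width'],4),'gf',o['grip_force'])
'''
open('h.py','w').write(s)
E
python3 -c "
from h import *
toT(.5265,.329,.086,-1.10)
a,_=snap('top','t1')
cv2.imwrite('pics/t1c.png',cv2.resize(a[150:240,40:160,::-1],(800,600),interpolation=cv2.INTER_CUBIC))"
```

```text
t 3.1 pos [0.5235 0.3295 0.1598] yang -1.102 q6 1.48 delta [0.003  0.0019 0.0737] roll -0.002 tilt [-0.007 -0.003 -1.   ] F [-0.9  0.4  0.3] w 0.0348 gf 0.0
```

>>> arm_command:
  deltas: [-0.2,0.003,0.002,0.02,0,-0.2,0,0,0.027,0,-0.2,0,0,0.027,0,-0.2,0,0,0,0,-0.2,0,0,0,0]

```text
time: 3.78
position: [0.5303, 0.3304, 0.0894]
tool_rot: [0.973, 0.232, 0.001, -0.0]
ft_force: [-0.3, -0.8, -0.0]
grip_width: 0.035
grip_force: 0.0
```

```bash
python3 -c "
from h import *
toT(.5265,.329,.086,-1.10)
a,_=snap('side','s1')
cv2.imwrite('pics/s1c.png',cv2.resize(a[90:210,110:270,::-1],(800,600),interpolation=cv2.INTER_CUBIC))"
```

```text
t 3.775 pos [0.5303 0.3304 0.0894] yang -1.1021 q6 1.48 delta [-0.004  -0.0005  0.0033] roll -0.0021 tilt [ 0.002  0.001 -1.   ] F [-0.3 -0.8 -0. ] w 0.035 gf 0.0
```

View pics/s1c.png

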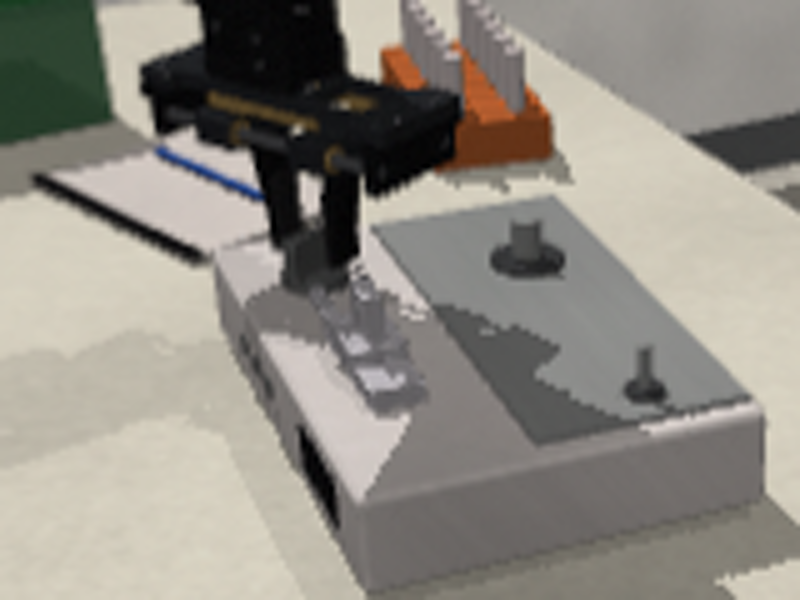

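The picture shows the fingers straddling the knob's bar at about (310,260). I'll correct 3 mm along the bar and close.

>>> arm_command:
  deltas: [-0.2,-0.003,0,0.002,0,-1,0,0,0,0,-1,0,0,0,0,-1,0,0,0,0,-1,0,0,0,0,-1,0,0,0,0]
  newtons: 25

```text
time: 4.58
position: [0.5265, 0.3296, 0.0868]
tool_rot: [0.973, 0.232, 0.0, -0.001]
ft_force: [-1.3, 4.7, 0.6]
grip_width: 0.0095
grip_force: 25.0
```

```bash
python3 -c "
from h import *
toT(.5265,.329,.086,-.1135)"
```

```text
t 4.575 pos [0.5265 0.3296 0.0868] yang -1.1023 q6 1.48 delta [-0.0002  0.0006  0.0008] roll -0.9888 tilt [ 0.     0.001 -1.   ] F [-1.3  4.7  0.6] w 0.0095 gf 24.99390184879303
```

>>> arm_command:
  deltas: [-1,0,0,0,-0.124,-1,0,0,0,-0.124,-1,0,0,0,-0.124,-1,0,0,0,-0.124,-1,0,0,0,-0.124,-1,0,0,0,-0.124,-1,0,0,0,-0.124,-1,0,0,0,-0.121,-1,0,0,0,0,-1,0,0,0,0]

```text
time: 5.82
position: [0.5281, 0.3285, 0.0868]
tool_rot: [0.746, 0.665, 0.001, 0.001]
ft_force: [4.3, 0.4, 0.1]
grip_width: 0.0099
grip_force: 25.0
```

```bash
python3 -c "
from h import *
toT(.5265,.329,.086,-.1135)"
```

```text
t 5.825 pos [0.5281 0.3285 0.0868] yang -0.1145 q6 0.49 delta [ 0.0003 -0.0017  0.0008] roll -0.001 tilt [ 0.003 -0.    -1.   ] F [4.3 0.4 0.1] w 0.0099 gf 24.992403388023376
```

Now releasing, rising and taking a look at the knob on the way to the tab.

>>> arm_command:
  deltas: [-0.4,0,0,0,0,-0.4,0,0,0,0,-0.4,0,0,0,0,-0.4,0,0,-0.03,0,-0.4,0,0,-0.04,0,-0.4,-0.04,0,0,0,-0.4,-0.042,0,0,0,-0.4,-0.04,0,0,0,-0.4,0,0,0.025,0,-0.4,0,0,0,0]

```text
time: 7.08
position: [0.5111, 0.2067, 0.1303]
tool_rot: [0.746, 0.666, -0.002, -0.001]
ft_force: [-0.2, -0.4, -0.1]
grip_width: 0.0259
grip_force: 0.0
```

```bash
python3 -c "
from h import *
toT(.514,.2075,.097,-.1135)
a,_=snap('top','t2');b,_=snap('side','s2')
A=cv2.resize(a[165:225,40:160,::-1],(800,400),interpolation=cv2.INTER_CUBIC)
cv2.imwrite('pics/c3.png',cv2.convertScaleAbs(A,alpha=1.4))"
```

```text
t 7.075 pos [0.5111 0.2067 0.1303] yang -0.1141 q6 0.3 delta [0.0011 0.0029 0.0333] roll -0.0006 tilt [-0.005 -0.001 -1.   ] F [-0.2 -0.4 -0.1] w 0.0259 gf 0.0
```

View pics/c3.png

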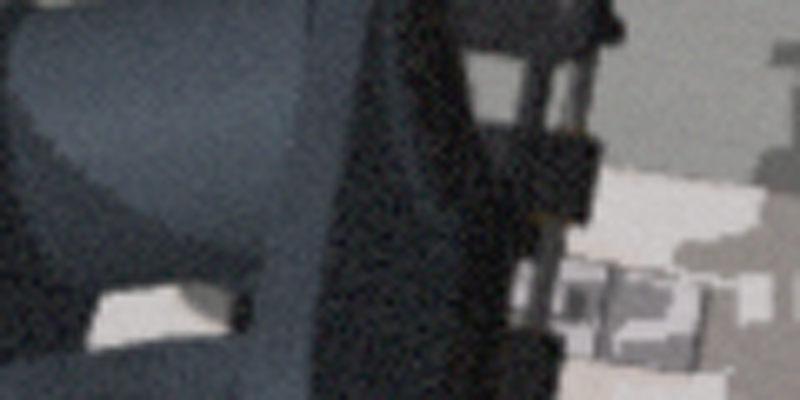

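The arm hides the knob in this view (dark region, left of column 560). The grip followed the bar (9.9 mm), so I'll go on: lower over the tab and close.

>>> arm_command:
  deltas: [-0.4,0.001,0.002,0.016,0,-0.4,0,0,0.017,0,-0.4,0,0,0,0,-1,0,0,0,0,-1,0,0,0,0,-1,0,0,0,0,-1,0,0,0,0]
  newtons: 20

```text
time: 8.05
position: [0.515, 0.2085, 0.0991]
tool_rot: [0.746, 0.666, 0.0, 0.0]
ft_force: [-1.6, 0.9, 3.9]
grip_width: 0.0119
grip_force: 20.0
```

```bash
python3 -c "
from h import *
toT(.514,.2075,.097,-.1135)"
```

```text
t 8.05 pos [0.515  0.2085 0.0991] yang -0.113 q6 0.3 delta [-0.0011 -0.0009  0.0021] roll 0.0005 tilt [ 0.  0. -1.] F [-1.6  0.9  3.9] w 0.0119 gf 20.000331150367856
```

>>> arm_command:
  deltas: [-1,0.012,0,0,0,-1,0.012,0,0,0,-1,0.012,0,0,0,-1,0.012,0,0,0,-1,0.01,0,0,0,-1,0.01,0,0,0,-1,0.004,0,0,0,-1,0.003,0,0,0,-1,0,0,0,0]

```text
time: 9.18
position: [0.5228, 0.2803, 0.0991]
tool_rot: [0.745, 0.667, -0.003, 0.002]
ft_force: [-1.8, -10.6, 7.9]
grip_width: 0.0118
grip_force: 20.0
```

```bash
python3 -c "
from h import *
o=status.get_obs();d=np.array(o['position'])-[.515,.2085,.0991];print(d@[.1133,.9936,0])
toT(.522,.279,.097,-.1135)"
```

```text
0.07226459521887864
t 9.175 pos [0.5228 0.2803 0.0991] yang -0.1105 q6 0.42 delta [-0.0014 -0.0007  0.0021] roll 0.003 tilt [-0.002 -0.006 -1.   ] F [ -1.8 -10.6   7.9] w 0.0118 gf 20.000850192736834
```

Travel was 72.3 mm with force rising at the end, so the lock is at its stop. A small extra nudge first, then release, rise and head to the lever.

>>> arm_command:
  deltas: [-1,0.002,0,0,0,-1,0,0,0,0,-0.4,0,0,0,0,-0.4,0,0,0,0,-0.4,0,0,0,0,0.1,0,0,-0.04,0,0.1,0,0,-0.06,0,0.1,-0.03,0,-0.02,0,0.1,-0.05,0.004,0,0,0.1,-0.06,0.005,0,0,0.1,-0.06,0.005,0,0]

```text
time: 10.55
position: [0.5151, 0.0835, 0.2187]
tool_rot: [0.745, 0.667, 0.0, 0.0]
ft_force: [1.1, -0.6, -0.1]
grip_width: 0.0478
grip_force: 0.0
```

>>> arm_command:
  deltas: [0.1,-0.06,0.005,0,0,0.1,-0.06,0.005,0,0,0.1,-0.06,0.005,0,0,0.1,-0.06,0.004,0,0,0.1,-0.05,0.003,0,0,0.1,0,0,0,0.153,0.1,0,0,0,0.152,0.1,0,0,0,0.152,0.1,0,0,0,0]

```text
time: 11.68
position: [0.5044, -0.2059, 0.2184]
tool_rot: [0.877, 0.481, 0.0, -0.0]
ft_force: [0.3, 0.1, 0.6]
grip_width: 0.0481
grip_force: 0.0
```

```bash
python3 -c "
from h import *
toT(.5037,-.2114,.009,-.57)
a,_=snap('top','t3');b,_=snap('side','s3')
A=cv2.resize(a[165:225,40:160,::-1],(800,400),interpolation=cv2.INTER_CUBIC)
B=cv2.resize(b[210:330,200:320,::-1],(600,600),interpolation=cv2.INTER_CUBIC)
o=np.zeros((600,800,3),np.uint8);o[:266,:533]=cv2.resize(cv2.convertScaleAbs(A,alpha=1.4),(533,266));o[266:,:334]=cv2.resize(B,(334,334))
o[266:,400:734]=cv2.resize(b[110:190,140:220,::-1],(334,334),interpolation=cv2.INTER_CUBIC)
cv2.imwrite('pics/c4.png',o)"
```

```text
t 11.675 pos [ 0.5044 -0.2059  0.2184] yang -0.568 q6 -0.03 delta [-0.005   0.0023  0.2094] roll 0.002 tilt [ 0.  0. -1.] F [0.3 0.1 0.6] w 0.0481 gf 0.0
```

View pics/c4.png

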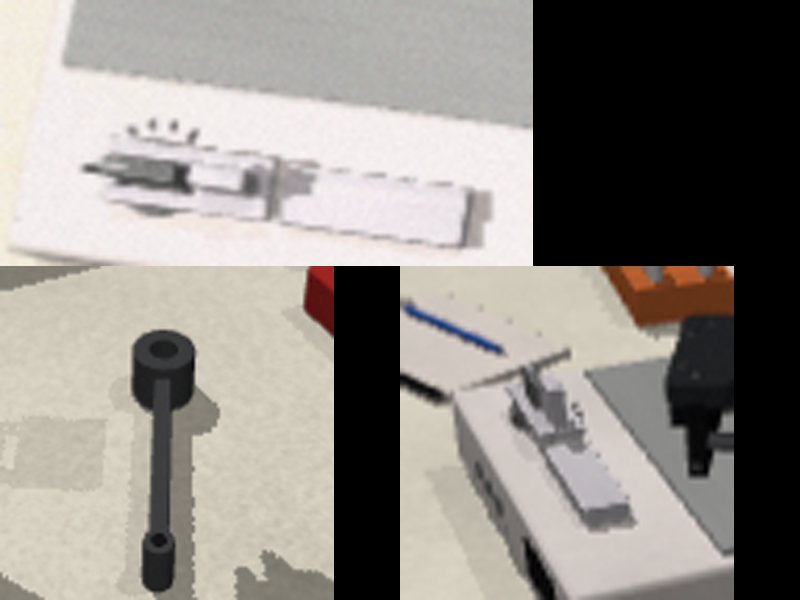

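The top crop shows the knob bar in line with the off mark (90,168), with the prongs home on both sides. The lever lies undisturbed. Lowering onto its balance point.

>>> arm_command:
  deltas: [0.1,-0.005,0.002,0.05,0,0.1,0,0,0.06,0,0.1,0,0,0.06,0,0.1,0,0,0.028,0,0.1,0,0,0.011,0,0.1,0,0,0,0]

```text
time: 12.52
position: [0.5034, -0.2115, 0.0095]
tool_rot: [0.877, 0.48, -0.0, -0.0]
ft_force: [-0.2, -0.3, 1.2]
grip_width: 0.0481
grip_force: 0.0
```

```bash
python3 -c "
from h import *
toT(.5037,-.2114,.009,-.57)"
```

```text
t 12.525 pos [ 0.5034 -0.2115  0.0095] yang -0.5691 q6 -0.03 delta [0.0002 0.0002 0.0005] roll 0.0009 tilt [-0.  0. -1.] F [-0.2 -0.3  1.2] w 0.0481 gf 0.0
```

>>> arm_command:
  deltas: [-1,0,0,0,0,-1,0,0,0,0,-1,0,0,0,0,-1,0,0,0,0,-1,0,0,0,0,-1,0,0,-0.01,0,-1,0,0,-0.02,0,-1,0,0,-0.03,0,-1,0,0,-0.03,0,-1,0,0,-0.02,0,-1,0,0,0,0,-1,0,0,0,0]
  newtons: 50

```text
time: 14.02
position: [0.5021, -0.2107, 0.1186]
tool_rot: [0.877, 0.48, -0.001, -0.001]
ft_force: [-1.2, 0.2, -4.8]
grip_width: 0.0138
grip_force: 50.0
```

```bash
cat > lev.py <<'E'
from h import *
from scipy.optimize import least_squares
# lever level check: depth heights of boss top / tip top near expected positions from the tool pose
def lev(f):
    o=status.get_obs();M=R.from_quat(o['tool_rot']).as_matrix();g=np.array(o['position'])+[0,0,.019]
    b,B=snap('side',f)
    dx=-M[:2,0] # from balance to boss is +tool x or -tool x
    for nm,s,zt in(('boss',+.052,.019),('tip',-.138,.013)):
        c=np.append(g[:2]+M[:2,0]*s,g[2]+zt);u=proj('side',c);P=[]
        for U in range(int(u[0])-14,int(u[0])+15):
            for V in range(int(u[1])-14,int(u[1])+15):
                if 0<=U<512 and 0<=V<384 and B[V,U]>0:P.append(dep('side',U,V,B))
        P=np.array(P);r=.026 if nm=='boss' else .011
        k=P[(np.hypot(*(P[:,:2]-c[:2]).T)<r+.006)&(P[:,2]>c[2]-.02)&(P[:,2]<c[2]+.02)]
        t=k[k[:,2]>np.percentile(k[:,2],75)-.003]
        print(nm,'expected',c.round(4),u.round(1),'n',len(k),'top z pct',np.percentile(k[:,2],[50,75,90,98]).round(4),'mean',t.mean(0).round(4),'mid',((t.min(0)+t.max(0))/2).round(4))
    return b
E
python3 -c "
from lev import *
toT(.5034,-.2115,.0095)
b=lev('s4');print(status.get_obs()['moment'])
o=np.hstack([cv2.resize(b[170:330,190:350,::-1],(600,600),interpolation=cv2.INTER_CUBIC)])
cv2.imwrite('pics/c5.png',o)"
```

```text
t 14.025 pos [ 0.5021 -0.2107  0.1186] yang -0.5699 q6 -0.03 delta [1.000e-04 1.900e-03 1.091e-01] roll None tilt [-0.002  0.001 -1.   ] F [-1.2  0.2 -4.8] w 0.0138 gf 49.98368063941598
boss expected [ 0.5301 -0.1669  0.1566] [257.7 198.7] n 112 top z pct [0.152  0.1544 0.1553 0.1559] mean [ 0.5289 -0.1721  0.1541] mid [ 0.5298 -0.1726  0.1539]
tip expected [ 0.4276 -0.3269  0.1506] [256.6 263.9] n 199 top z pct [0.1472 0.1489 0.1495 0.1503] mean [ 0.4275 -0.327   0.1486] mid [ 0.428  -0.3245  0.1484]
[-0.04284608  0.06236537  0.02344778]
```

View pics/c5.png

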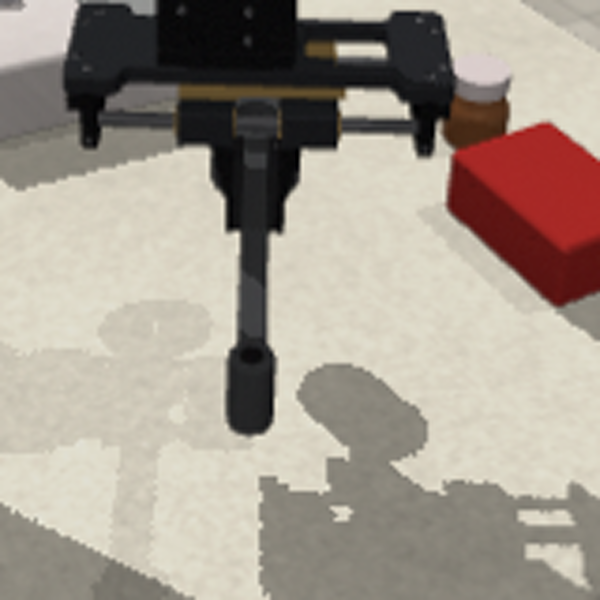

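The tip's top is within about 1 mm of the expected height, so the lever hangs level, and the 4.8 N load matches its weight. Carrying it over the rocker.

>>> arm_command:
  deltas: [-1,0,0,-0.02,0,-1,0,0,-0.03,0,-1,0,0,-0.03,0,-1,0.02,-0.005,0,0,-1,0.03,-0.008,0,0,-1,0.04,-0.0103,0,0,-1,0.04,-0.0103,0,0,-1,0.04,-0.0103,0,0,-1,0.04,-0.0103,0,0,-1,0.04,-0.0103,0,0,-1,0.04,-0.0103,0,0,-1,0.04,-0.0103,0,0]

```text
time: 15.58
position: [0.6077, 0.1149, 0.1965]
tool_rot: [0.877, 0.48, -0.002, -0.002]
ft_force: [-0.3, 0.1, -3.7]
grip_width: 0.0134
grip_force: 50.0
```

>>> arm_command:
  deltas: [-1,0.04,-0.0103,0,0,-1,0.04,-0.0103,0,0,-1,0.025,-0.007,0,0,-1,0.016,-0.004,0,0,-1,0,0,0,-0.06,-1,0,0,0,-0.1,-1,0,0,0,-0.12,-1,0,0,0,-0.11,-1,0,0,0,-0.066,-1,0,0,0,0,-1,0,0,0,0]

```text
time: 16.95
position: [0.6477, 0.2311, 0.1986]
tool_rot: [0.747, 0.665, -0.001, -0.0]
ft_force: [-0.1, -0.8, -4.5]
grip_width: 0.0134
grip_force: 50.0
```

```bash
python3 -c "
from lev import *
toT(.6476,.2325,.1445,-.1135)
b=lev('s5');a,A=snap('top','t5')
for n,P in dict(boss=(.6535,.2847,.2355),tip=(.632,.096,.2295)).items():print(n,proj('top',np.array(P)))
cv2.imwrite('pics/c6.png',cv2.convertScaleAbs(cv2.resize(a[110:230,40:200,::-1],(800,600),interpolation=cv2.INTER_CUBIC),alpha=1.4))"
```

```text
t 16.95 pos [0.6477 0.2311 0.1986] yang -0.1152 q6 0.3 delta [ 0.0014 -0.0001  0.0541] roll -0.0017 tilt [-0.002 -0.    -1.   ] F [-0.1 -0.8 -4.5] w 0.0134 gf 49.983502104878426
boss expected [0.6537 0.2828 0.2366] [213.   92.3] n 88 top z pct [0.2314 0.2339 0.2345 0.2351] mean [0.6485 0.2792 0.2336] mid [0.6539 0.2803 0.2334]
tip expected [0.6318 0.094  0.2306] [238.1 116.2] n 79 top z pct [0.2225 0.2276 0.2288 0.2295] mean [0.6291 0.0912 0.2277] mid [0.63   0.0956 0.2271]
boss [ 74.63962792 135.96685163]
tip [161.69743051 148.15533142]
```

View pics/c6.png

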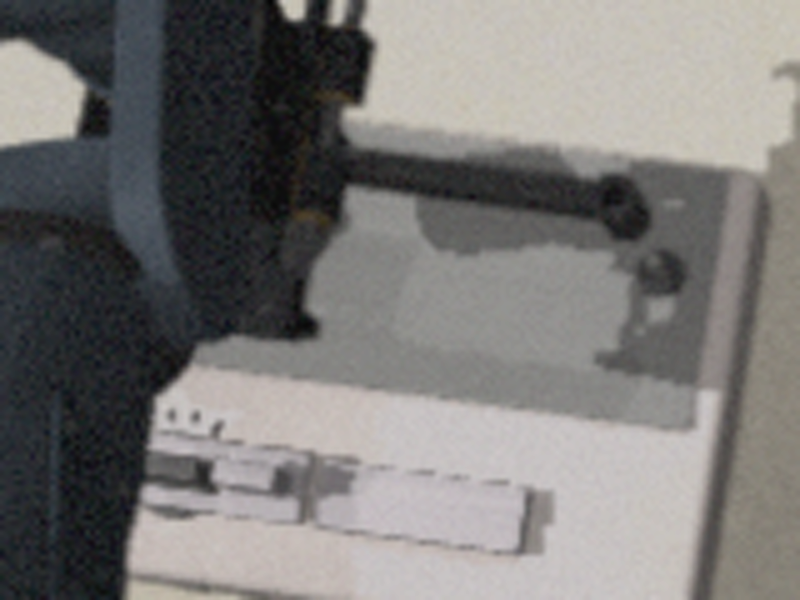

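The tip top appears at about (615,195) against a predicted (611,193), so yaw and position are good. Lowering to the hover height.

>>> arm_command:
  deltas: [-1,0.001,0,0.015,0,-1,0,0,0.02,0,-1,0,0,0.014,0,-1,0,0,0.005,-0.001,-1,0,0,0,0,-1,0,0,0,0,-1,0,0,0,0]

```text
time: 17.92
position: [0.6489, 0.2323, 0.1464]
tool_rot: [0.746, 0.666, 0.001, 0.0]
ft_force: [0.1, -1.1, -4.3]
grip_width: 0.0138
grip_force: 50.0
```

```bash
python3 -c "
from lev import *
toT(.6476,.2325,.1445,-.1135)
b=lev('s6');a,A=snap('top','t6')
S=cv2.resize(b[80:180,170:270,::-1],(600,600),interpolation=cv2.INTER_CUBIC)
# mark spindle/pin axes up to lever, and lever boss foot/tip foot expected
def q(P):
    u=proj('side',np.array(P));return (int((u[0]+.5-170)*6),int((u[1]+.5-80)*6))
for x,y in((.6535,.2847),(.6319,.0959)):
    cv2.line(S,q((x,y,.105)),q((x,y,.135)),(0,255,0),1)
cv2.imwrite('pics/c7.png',S)
print('tip top centre target px',proj('top',np.array([.6319,.0959,.175])))
for v in range(120,190):
    pass
# dark tip blob from depth in top view
P=[]
for u in range(150,185):
    for v in range(135,180):
        if A[v,u]>0:
            p=dep('top',u,v,A)
            if .160<p[2]<.19:P.append(np.append(p,[u,v]))
P=np.array(P);t=P[P[:,1]<P[:,1].min()+.022];print(len(P),'tip top',((t.min(0)+t.max(0))/2).round(4),t.mean(0).round(4))
"
```

```text
t 17.925 pos [0.6489 0.2323 0.1464] yang -0.1129 q6 0.3 delta [-0.     -0.0014  0.0019] roll 0.0006 tilt [ 0.002  0.    -1.   ] F [ 0.1 -1.1 -4.3] w 0.0138 gf 49.98355424031615
boss expected [0.6548 0.284  0.1844] [213.9 109. ] n 80 top z pct [0.1791 0.1817 0.1824 0.1832] mean [0.6492 0.2779 0.1816] mid [0.6536 0.2802 0.1815]
tip expected [0.6334 0.0952 0.1784] [238.5 134.4] n 75 top z pct [0.1704 0.1757 0.1772 0.1778] mean [0.6311 0.092  0.1758] mid [0.6325 0.0951 0.1754]
tip top centre target px [165.92424358 154.54921192]
174 tip top [6.325e-01 9.550e-02 1.703e-01 1.665e+02 1.550e+02] [6.316000e-01 9.510000e-02 1.742000e-01 1.663483e+02 1.547640e+02]
```

View pics/c7.png

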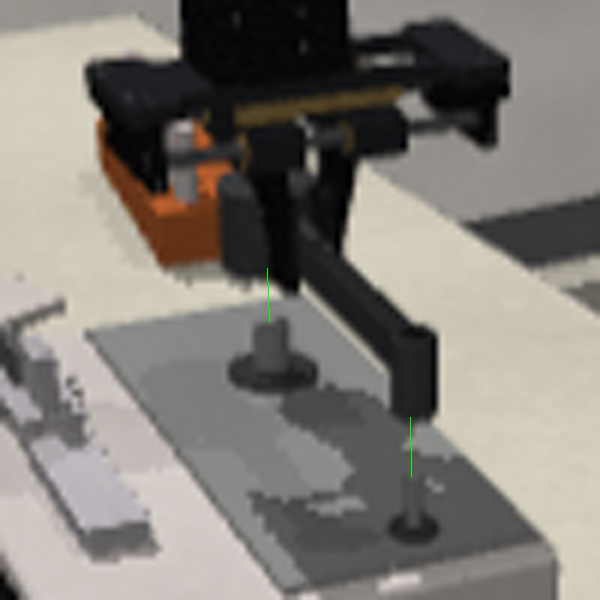

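The small end sits over the pin and the boss over the spindle (green axes at (411,445) and (268,295)), with about 3 cm clearance and the lever level. One last millimetre of correction, then hold still and hand in.

>>> arm_command:
  deltas: [-1,0,-0.001,0.002,0,-1,0,0,0,0,-1,0,0,0,0,-1,0,0,0,0,-1,0,0,0,0,-1,0,0,0,0,-1,0,0,0,0,-1,0,0,0,0]

```text
time: 19.02
position: [0.6474, 0.2323, 0.1436]
tool_rot: [0.746, 0.666, 0.0, 0.0]
ft_force: [0.0, -1.1, -4.7]
grip_width: 0.0136
grip_force: 50.0
```

```bash
python3 -c "
from h import *
toT(.6476,.2325,.1445,-.1135)
print(order.hand_in())"
```

```text
t 19.025 pos [0.6474 0.2323 0.1436] yang -0.113 q6 0.3 delta [ 0.0002  0.0002 -0.0009] roll 0.0005 tilt [ 0.  0. -1.] F [ 0.  -1.1 -4.7] w 0.0136 gf 49.98371475376189
the job is handed in; nothing more can be done
None
```

I handed the job in at 19 s with the knob at off, the lock fully home, and the lever held level about 3 cm above the spindle and pin; the bottle, tip box and jar were not touched.

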